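# Top up the leaning truffle jar and screw its lid down

### The job

Drop the dark truffle from the slate coaster into the open, leaning glass jar, then close the jar: set the wooden lid level on the mouth and screw it down clockwise until it is fully home. Turning the lid back first until it drops into the thread makes it catch; let go of the lid at the end and leave the stamp, the tongs and the scoop where they are.

Things in the scene. Friction and masses are not known exactly. Their poses are not given: they have to be found in the camera images.
- jar_mouth (a point): Centre of the open jar's mouth, in the plane of its rim. z is the jar's axis, pointing out of the mouth, 30 degrees from vertical; x points to the high side of the rim, away from the side the jar leans to; y is level. Bore 49 mm, neck 56 mm outside and 18 mm long, body 86 mm. The jar is fixed; the chocolates in it reach to about 50 mm under the rim.
- jar: The same glass jar, strapped in a leaning wooden cradle; origin at the centre of its foot, z along its axis, 116 mm to the rim. Its neck has a four-start right-hand thread, 64 mm over the ridges. Each ridge starts 1.5 mm under the rim and falls 24 mm per full turn, clockwise as seen looking into the mouth; starts are 90 degrees apart. About 1 mm of play.
- lid_knob (a point): Middle of the knob of the loose wooden screw lid, which stands knob up; z points out of the knob. Knob: a straight round cylinder 42 mm in diameter, 26 mm high (13 mm above and below this point). Under it the lid widens to a 74 mm disc and skirt whose lower edge is 33 mm below this point. About 90 g. Fully home, this point is 19 mm above jar_mouth along the jar's axis.
- lid: The same lid; origin at the centre of its lower edge. Skirt 14 mm deep, 67 mm wide inside, four hidden thread lugs. Set level on the jar it rests on the ridges with the knob middle 22 to 28 mm above jar_mouth. Turned back (at most a quarter turn) it climbs 24 mm per turn, then drops some 5 mm to 22 or 23 mm: the thread start. About 80 degrees clockwise from there, it stops hard: home.
- truffle_mid (a point): Middle of the dark truffle with a hazelnut on top: a dome 32 mm wide (30 mm across its narrowest) at its flat foot and 22 mm high without the nut, 27 mm with it. This point is 12.5 mm above its foot; z points up through the nut. It stands on the coaster. About 18 g.
- coaster: Round dark slate coaster, 80 mm in diameter and 7 mm thick, fixed to the counter; origin at the centre of its underside.
- stamp: Wooden date stamp with a turned handle, 30x50x68 mm, standing behind the jar; origin at the centre of its underside. Leave alone.
- praline_tongs: Steel praline tongs lying near the front edge of the counter, 25x175x13 mm, long along their own y; origin at the centre of their underside. Leave alone.
- scoop: Brass scoop lying at the front edge of the counter, left of the jar, 52x177x27 mm, long along its own y; origin at the centre of its underside. Leave alone.

How it is judged:
On the way, in this order (a step that is already met when the one before it is completed fails the run):
1. the truffle is inside the jar, below the rim (z of truffle_mid in the frame of jar_mouth between -0.116 and -0.018 m and x of truffle_mid in the frame of jar_mouth between -0.036 and 0.036 m and y of truffle_mid in the frame of jar_mouth between -0.036 and 0.036 m), for 0.2 s.
2. the lid sits level over the mouth, on the thread but not yet screwed down (x of lid_knob in the frame of jar_mouth between -0.004 and 0.004 m and y of lid_knob in the frame of jar_mouth between -0.004 and 0.004 m and z of lid_knob in the frame of jar_mouth between 0.0205 and 0.0305 m and angle between the z axis of lid_knob and the z axis of jar_mouth, either way round below 0.06 rad), for 0.2 s.
At the end, for the whole second after the job is handed in: The truffle lies inside the jar below the rim; the lid is screwed fully down on the mouth (its knob's middle within 1.2 mm of the home height of 19 mm over the rim, centred within 4 mm, level within 3 degrees), at rest and released (all of step 1 and x of lid_knob in the frame of jar_mouth between -0.004 and 0.004 m and y of lid_knob in the frame of jar_mouth between -0.004 and 0.004 m and z of lid_knob in the frame of jar_mouth between 0.0165 and 0.0202 m and angle between the z axis of lid_knob and the z axis of jar_mouth, either way round below 0.05 rad and linear speed of lid below 0.01 m/s); the robot touches nothing.
It fails at once if the date stamp is pushed about (more than 30 mm) (distance of stamp from where it was at the start of the episode above 0.03 m).
It fails at once if the tongs is pushed about (more than 30 mm) (distance of praline_tongs from where it was at the start of the episode above 0.03 m).
It fails at once if the scoop is pushed about (more than 30 mm) (distance of scoop from where it was at the start of the episode above 0.03 m).
It also fails if it takes over 61 s, if anything falls off the work surface, if the arm or the gripper's body presses on something with over 40 N, if the wrist force passes 120 N, or if a joint passes its speed limit or range.

### The arm

A 6-joint arm with a two-finger parallel gripper is mounted at the origin on a cart in front of the work surface, level with it; the furniture and walls round the work are solid. World frame = base frame: x ahead of the robot, y to its left, z up, the work surface at z = 0. Lengths are in m, angles in rad, forces in N, time in s.
With the tool pointing down it reaches from about 0.35 to 0.925 m from the base axis. Payload 6.4 kg.
Tool frame: the origin (TCP) lies on the centre line of the jaws, within the pads' length; the fingertips stand 17 mm ahead of it and the grasp point (between the pads) lies 2 mm behind it; z points along the fingers, y is the line along which they close (so a half turn about z gives the same grasp; the last joint's range is limited). The gripper opens to 94 mm and grips with 3 to 60 N. Pads are 16 mm wide; open, the fingers measure 119 mm over their backs; the gripper's body (75 mm by 177 mm) begins 78 mm behind the grasp point.
Start: joints at [-1.424, 0.245, 1.558, -0, 1.339, -0.174], TCP at [0.205, -0.617, 0.185] pointing down, gripper open.
Joint ranges: [-3.13, 3.13], [-1.02, 2.26], [0.13, 2.54], [-0.95, 4.09], [0.21, 2.88], [-2.74, 2.74]. Speed limits (rad/s): [2.57, 2.57, 3.14, 3.14, 3.14, 3.14].

### API

Orientations are given as a unit quaternion [x, y, z, w].
In Python, from workcell import robot gives the robot as it stands. The module is installed in compiled form; this text tells all that it offers.
- The arm moves only by the tool arm_command, never from a script. Its argument "steps" is a list of rows, each a list of 6 numbers: the shift along the tool's x, y, z in m, then the turn, a rotation vector about the tool's x, y, z in rad. A call has 1 to 10 rows; each row is the pose to reach, as a shift and turn from the pose commanded when the call began, along the tool's axes at that moment; what a row does not reach only later rows make up. A row lasts 1/8 s, in which the tool goes at most 62.5 mm and 10.7 degrees, less where a joint would pass 70% of its speed; a pose out of reach is approached as far as the arm can. A call with a gripper value outside its range is refused whole. "claw" is the closure, from 0 (fully open) to 1 (shut), set as the call begins (left out, the last holds). The fingers move at their own pace and stop on an object; "grip_force" is the grip in N (left out, the last holds). Time passes only in rows, so rows that repeat a pose let the fingers close. It gives the time, the measured TCP pose, the force, the opening and the grip force at its end, in the units of the state.
- robot.state(): the state, without advancing time (a new reading comes with each control period).
- robot.capture(name): name is "scene" or "top"; returns (picture, depth): 400x640x3 uint8, red, green, blue; 400x640 float32, m along the optical axis (not along the pixel's ray), 0 where there is no reading.
- robot.get_calibration(name): a dict with "fx", "fy", "cx", "cy" (pixels), "world_from_camera" (4x4, takes a point from camera to world coordinates). Camera axes: x right, y up, looking along -z (the intrinsics and any distortion apply to the point x, -y, -z); pixel columns grow to the right and rows downward; lengths in m; the calibration is good to about 2 mm. A picture is of the moment at which its call begins. get_calibration takes no time and is no camera call.
- robot.sign_off(): hands the job in; it is judged then, once.
The state is a dict: "time_s": time; "joint_positions": joint angles; "qd": joint speeds; "effort": joint torques, N m; "position": TCP position; "eef_rot": TCP orientation; "ft_force": force on the tool from outside, world axes, zero at the start; "wrist_torque": the same for the moment, N m; "width": opening from 0.0 (shut) to 1.0 (fully open); "grip_force": force on a finger pad.
Only numpy, scipy, OpenCV 4.12 (cv2) and the standard library are available. Lean on these libraries where they do the work, as an engineer would, in place of code of your own. Each camera call takes 0.05 s, during which the arm holds its last target. There are 200 camera calls.

## Working session

There is one attempt and no reset: what is moved stays moved. The work goes in short steps, Python scripts to look and compute and a tool call to move; the robot and the scene stay as the last step left them, time stands still between calls to the robot, and variables do not carry over. Pictures are saved under pics/ and viewed, at most 10 in all, crops included, and the job is handed in when it is done.

Besides the shell and the picture viewer there is one more tool, called after "Call:" as name([rows], argument=value, ...), one row to a line, values as JSON. arm_command: Moves the arm, as the interface text tells. Its arguments: {"type":"object","properties":{"steps":{"type":"array","items":{"type":"array","items":{"type":"number"}}},"claw":{"type":"number"},"grip_force":{"type":"number"}},"required":["steps"]}

```bash
mkdir -p pics; cat > h.py <<'E'
import numpy as np, cv2
from scipy.spatial.transform import Rotation as R
from workcell import robot
def cloud(name):
    p,d=robot.capture(name); c=robot.get_calibration(name)
    v,u=np.mgrid[0:400,0:640]
    P=np.stack([(u-c['cx'])/c['fx']*d,-(v-c['cy'])/c['fy']*d,-d],-1)
    T=np.array(c['world_from_camera']); W=P@T[:3,:3].T+T[:3,3]; W[d==0]=np.nan
    return p,d,W
E
python3 - <<'E'
from h import *
for n in("scene","top"):
    p,d,W=cloud(n); cv2.imwrite(f"pics/{n}.png",p[...,::-1]); np.savez(f"{n}.npz",p=p,d=d,W=W)
    print({k:np.round(v,3) if not isinstance(v,str) else v for k,v in robot.get_calibration(n).items()})
print(robot.state())
E
```

```text
{'fx': np.float64(515.799), 'fy': np.float64(515.799), 'cx': np.float64(323.678), 'cy': np.float64(199.889), 'world_from_camera': array([[ 0.681,  0.454, -0.574, -0.233],
       [-0.732,  0.428, -0.53 , -0.656],
       [ 0.005,  0.781,  0.624,  0.91 ],
       [ 0.   ,  0.   ,  0.   ,  1.   ]])}
{'fx': np.float64(379.258), 'fy': np.float64(379.258), 'cx': np.float64(326.48), 'cy': np.float64(203.062), 'world_from_camera': array([[-0.012,  0.996, -0.085,  0.418],
       [-0.999, -0.009,  0.034,  0.042],
       [ 0.033,  0.085,  0.996,  1.017],
       [ 0.   ,  0.   ,  0.   ,  1.   ]])}
{'time_s': 0.1, 'joint_positions': array([-1.42410507e+00,  2.45715947e-01,  1.55884807e+00, -4.72108428e-05,
        1.33870059e+00, -1.74103749e-01]), 'qd': array([ 0.00128694, -0.00064767, -0.00562848,  0.00159673, -0.00113535,
       -0.00097326]), 'effort': array([-6.08889713e-04, -4.16913414e+01, -3.15527773e+01,  6.87140669e-02,
        3.09977483e-02, -5.25673704e-05]), 'position': array([ 0.20486576, -0.61628225,  0.18369735]), 'eef_rot': array([ 9.87162660e-01,  1.59715943e-01, -1.15080276e-05, -8.36213078e-04]), 'ft_force': array([-1.04890576,  0.55428023,  0.37756065]), 'wrist_torque': array([-0.04240263, -0.06356047,  0.01481199]), 'grip_force': 0.0, 'width': 1.0001118027520859}
```

View pics/scene.png

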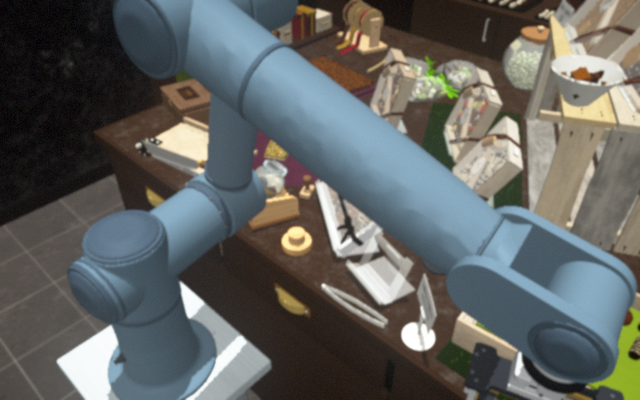

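View pics/top.png

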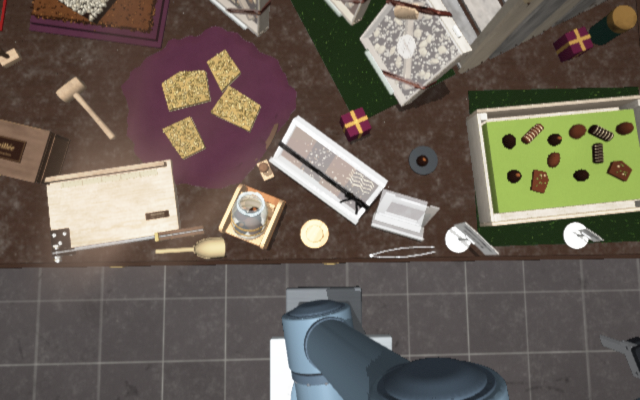

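The scene view shows the jar at about (270,178) and the lid at (297,240). In the top view the jar is at (250,212), the lid at (314,234), the truffle on the coaster at (423,160), the stamp at (264,170), the tongs at (403,251) and the scoop at (205,248).

```bash
python3 - <<'E'
from h import *
t=np.load('top.npz'); s=np.load('scene.npz')
def crop(z,x0,x1,y0,y1,k): return cv2.resize(z['p'][y0:y1,x0:x1,::-1],None,fx=k,fy=k,interpolation=cv2.INTER_CUBIC)
a=crop(t,210,290,180,260,5); b=crop(s,230,330,160,260,4)
cv2.imwrite('pics/crop.png',np.hstack([a,b]))
np.set_printoptions(precision=3,suppress=True,linewidth=220)
W=t['W']
print('jar top z rows 190..236 step2, cols 230..275 step 3'); 
print((W[188:240:2,229:280:3,2]*1000).round())
print('lid'); print((W[218:250:2,298:332:2,2]*1000).round()); 
print('truffle'); print((W[146:176:2,408:440:2,2]*1000).round())
print(W[234,314],W[160,423],W[212,250],W[170,264])
E
```

```text
jar top z rows 190..236 step2, cols 230..275 step 3
[[ -2.   2.  -1.  71.  66.  39.  14.  12.  -0.   0.   3.   1.   0.   2.  -1.   5.   4.]
 [ -1.  -2.   1.  75.  59.  28.  12.  11.  17.  13.   2.   2.  -1.   3.   2.   1.   1.]
 [  1.   2.  75.  74.  68.  17. 125. 130.  12.  13.  16.  10.   1.   3.  -1.   1.  -2.]
 [  4.  -3.  71.  73. 135. 135. 129. 127. 127. 131. 126.  13.  11.   2.   1.  -3.   3.]
 [  1.   1.  77.  64. 138. 130. 123. 119. 122. 126. 133.  12.  12.  10.  11.   4.   0.]
 [  1.  73.  77. 133. 137. 120.  90.  88.  84. 118. 126. 127.  12.  13.  13.  12.  -1.]
 [ -1.  77.  75. 140. 134.  84.  79.  76.  79.  83. 121. 134.  11.  15.  10.  13.   8.]
 [  1.  76. 116. 143.  81.  74.  72.  69.  70.  73.  81. 136.  70.  13.  16.  15.  13.]
 [ 75.  78. 124. 144.  74.  65.  63.  60.  57.  67.  75. 142. 103.  73.  71.  13.  13.]
 [ 79.  80. 128. 150.  67.  60.  54.  54.  55.  56.  68. 141. 110.  68.  69.  68.  75.]
 [ 78. 121. 131. 152. 154.  50.  47.  44.  79.  72. 145. 142. 114.  61.  67.  67.  74.]
 [ 78. 123. 131. 147. 152. 153.  41.  74.  81. 152. 146. 137. 117.  53.  60.  51
[... 2778 characters left out ...]
  8.  5. -1.]
 [-1.  7.  7. 10.  7. 16. 24. 24. 33. 26.  6.  8.  5.  7.  6.  3.]
 [ 2. 10.  9.  8.  9. 22. 28. 27. 33. 28.  7.  7.  8.  6.  9.  2.]
 [ 2.  7. 10.  8. 13. 19. 26. 27. 26. 24.  8.  7.  8.  8. 12.  2.]
 [ 1.  7.  6. 12. 10. 16. 24. 24. 25. 24.  5.  7.  4.  7. 11.  2.]
 [ 1.  3.  7.  7.  8.  9. 11. 16. 15. 11.  9.  6.  7. 10.  7.  1.]
 [-0.  4.  8.  9.  7.  8.  8.  8.  9.  8.  8.  7.  8.  5. -0. -1.]
 [-1.  8.  3.  8.  6. 10.  7.  8.  5.  9.  8.  9.  3.  2. -1.  4.]
 [ 3. -1.  3. -1.  8.  6.  7.  9. 11. 10. 10.  7. -0.  2.  1. -1.]
 [-1. -0.  0.  2.  2.  1.  6.  4.  9.  6.  1. -2. -0.  1. -0. -2.]]
[0.421 0.042 0.047] [ 0.613 -0.249  0.034] [0.472 0.185 0.158] [0.583 0.166 0.07 ]
```

View pics/crop.png

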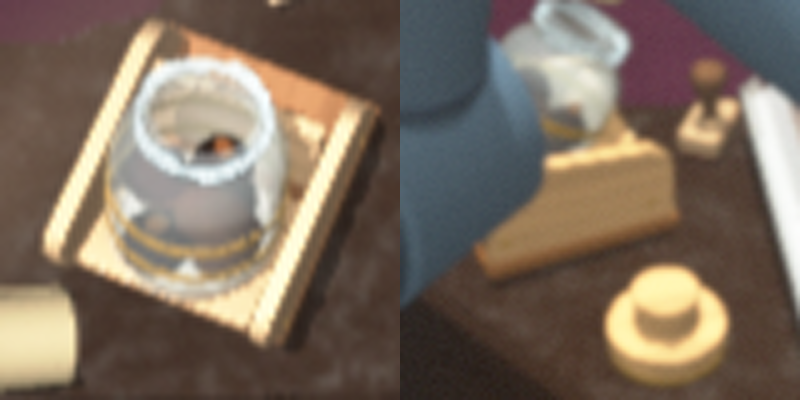

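The crops show the jar's mouth facing up and away from the robot. Its cradle rails run up and to the right in the top view. The lid stands knob up. Next I fit the poses.

```bash
cat > fit.py <<'E'
from h import *
from scipy.optimize import least_squares
np.set_printoptions(precision=4,suppress=True)
t=np.load('top.npz'); s=np.load('scene.npz')
prof=np.array([[24.5,-6],[24.5,0],[28,0],[28,-18],[43,-30],[43,-110]])/1000
def pdist(q):
    d=[]
    for a,b in zip(prof[:-1],prof[1:]):
        u=np.clip(((q-a)@(b-a))/((b-a)@(b-a)),0,1); d.append(np.linalg.norm(q-a-u[:,None]*(b-a),axis=1))
    return np.min(d,0)
def axes(yaw,tilt=np.pi/6):
    l=np.array([np.cos(yaw),np.sin(yaw),0]); z=np.sin(tilt)*l+np.cos(tilt)*np.array([0,0,1]); x=-np.cos(tilt)*l+np.sin(tilt)*np.array([0,0,1]); return np.c_[x,np.cross(z,x),z]
def rz(p,P):
    q=(P-p[:3])@axes(p[3]); return np.c_[np.hypot(q[:,0],q[:,1]),q[:,2]]
W=t['W'][185:245,225:285].reshape(-1,3); Ws=s['W'][155:230,255:320].reshape(-1,3)
def prep(W): return W[np.isfinite(W).all(1)&(W[:,2]>0.085)]
for nm,P in(('top',prep(W)),('scene',prep(Ws)),('both',np.r_[prep(W),prep(Ws)])):
    p=np.array([.49,.18,.14,-.38])
    for k in (.02,.01,.008,.008,.008):
        P2=P[pdist(rz(p,P))<k]
        r=least_squares(lambda p:pdist(rz(p,P2)),p,loss='soft_l1',f_scale=.002,x_scale=[.01,.01,.01,.1]); p=r.x
    print(nm,len(P),len(P2),p,np.median(pdist(rz(p,P2))))
for nm,W in(('top',t['W'][210:255,290:340].reshape(-1,3)),('scene',s['W'][220:265,275:322].reshape(-1,3))):
    W=W[np.isfinite(W).all(1)]
    for lo,hi in((.040,.053),(.016,.026)):
        Q=W[(W[:,2]>lo)&(W[:,2]<hi)]; c,rr=cv2.minEnclosingCircle((Q[:,:2]*1e3).astype(np.float32)); print('lid',nm,lo,len(Q),Q.mean(0),np.array(c),rr)
W=t['W'][135:185,395:450].reshape(-1,3); W=W[np.isfinite(W).all(1)]
Q=W[W[:,2]>.014]; print('tr',len(Q),Q.mean(0),Q.min(0),Q.max(0),cv2.minEnclosingCircle((Q[:,:2]*1e3).astype(np.float32)))
Q=W[(W[:,2]>.005)]; print('coaster',Q.mean(0),cv2.minEnclosingCircle((Q[:,:2]*1e3).astype(np.float32)))
# cradle rails: points 65-85mm
W=t['W'][180:265,205:295].reshape(-1,3); P=W[np.isfinite(W).all(1)&(W[:,2]>.045)&(W[:,2]<.09)]
E
python3 fit.py
```

```text
top 1128 1118 [ 0.4953  0.1864  0.1412 -0.4331] 0.0010695060409173839
scene 1464 748 [ 0.4939  0.1853  0.1409 -0.4925] 0.0014288577365259788
both 2592 1866 [ 0.4946  0.1856  0.141  -0.4688] 0.001227863667252145
lid top 0.04 216 [0.4235 0.0396 0.0465] [445.429   16.8697] 54.3778190612793
lid top 0.016 412 [0.4219 0.0412 0.0206] [422.0705  41.3535] 36.87150192260742
lid scene 0.04 180 [0.4186 0.0387 0.0458] [420.0051  38.2578] 22.662059783935547
lid scene 0.016 287 [0.4111 0.0318 0.0204] [419.1844  39.6453] 39.041412353515625
tr 99 [ 0.6136 -0.2493  0.0241] [ 0.6006 -0.264   0.0145] [ 0.6284 -0.2197  0.0386] ((618.0872802734375, -241.6811065673828), 24.244842529296875)
coaster [ 0.6179 -0.2551  0.0105] ((614.864013671875, -255.55734252929688), 86.74919891357422)
```

```bash
cat >> fit.py <<'E'
print('----')
side=(P[:,:2]-[.48,.185])@np.array([np.sin(.44),np.cos(.44)])
for sg in(1,-1):
    Q=P[(sg*side>.04)&(sg*side<.09)]
    for _ in range(4):
        vx,vy,x0,y0=cv2.fitLine((Q[:,:2]).astype(np.float32),cv2.DIST_HUBER,0,.001,.001).ravel()
        d=(Q[:,0]-x0)*vy-(Q[:,1]-y0)*vx; Q=Q[abs(d)<max(.007,np.abs(d).std()*2)]
    print('rail',sg,len(Q),np.arctan2(vy,vx),x0,y0,np.abs(d).max())
def blob(W,lo,hi,c,r):
    W=W.reshape(-1,3); W=W[np.isfinite(W).all(1)]; Q=W[(W[:,2]>lo)&(W[:,2]<hi)&(np.hypot(W[:,0]-c[0],W[:,1]-c[1])<r)]
    return len(Q),Q.mean(0),(np.percentile(Q,2,0)+np.percentile(Q,98,0))/2,np.percentile(Q,98,0)-np.percentile(Q,2,0)
for z in(t,s): print('knob',blob(z['W'],.04,.053,(.421,.041),.03)); print('disc',blob(z['W'],.012,.028,(.421,.041),.045))
print('tr',blob(t['W'],.014,.04,(.611,-.25),.022)); print('coaster',blob(t['W'],.0045,.04,(.611,-.25),.05))
E
python3 fit.py | sed -n '/----/,$p'
```

```text
----
rail 1 290 -0.380065 0.48491544 0.24731638 0.007211428820272094
rail -1 280 -0.38576004 0.43485942 0.15159398 0.006716659161078672
knob (211, array([0.4222, 0.041 , 0.0465]), array([0.4226, 0.0406, 0.0463]), array([0.038 , 0.0377, 0.0067]))
disc (413, array([0.422 , 0.0412, 0.0206]), array([0.4217, 0.0415, 0.0207]), array([0.0679, 0.068 , 0.0073]))
knob (180, array([0.4186, 0.0387, 0.0458]), array([0.4197, 0.0392, 0.0448]), array([0.0394, 0.0406, 0.0088]))
disc (336, array([0.4102, 0.0303, 0.02  ]), array([0.4183, 0.039 , 0.0196]), array([0.0698, 0.0702, 0.0137]))
tr (98, array([ 0.6135, -0.2496,  0.0242]), array([ 0.6137, -0.2508,  0.0247]), array([0.026 , 0.0254, 0.0189]))
coaster (645, array([ 0.6175, -0.2551,  0.0105]), array([ 0.6185, -0.256 ,  0.0172]), array([0.0718, 0.0727, 0.0243]))
```

```bash
cat >> h.py <<'E'
np.set_printoptions(precision=4,suppress=True)
YAW=-.385
def down(yaw): return R.from_euler('z',yaw)*R.from_euler('x',np.pi)
def jarR(turn=0):  # tool z = -jar z, tool x along jar x at turn 0; turn = ccw seen from above
    l=np.array([np.cos(YAW),np.sin(YAW),0]); u=np.array([0,0,1]); z=.5*l+.866025404*u; x=-.866025404*l+.5*u
    J=np.c_[x,np.cross(z,x),z]; return J, R.from_matrix(J)*R.from_euler('z',turn)*R.from_euler('x',np.pi)
def go(*tg):
    s=robot.state(); R0=R.from_quat(s['eef_rot']); print('t',s['time_s'],'pos',s['position'],'q',s['joint_positions'],'F',s['ft_force'],'w',s['width'],s['grip_force'])
    for p,r in tg: print(R0.inv().apply(np.array(p)-s['position']),(R0.inv()*r).as_rotvec())
E
sed -i 's/W=W\[np.isfinite/W=W[np.isfinite/' fit.py
python3 - <<'E'
from h import *
go(([.613,-.250,.10],down(1.98)))
import re
src=open('fit.py').read().split("for nm,P in")[0]; exec(src)
for nm,P in(('top',prep(W)),('scene',prep(Ws))):
    p=np.array([.49,.18,.14])
    for k in (.02,.01,.008,.008):
        f=lambda p,P:pdist(rz(np.r_[p,YAW],P)); P2=P[f(p,P)<k]
        p=least_squares(f,p,args=(P2,),loss='soft_l1',f_scale=.002).x
    print(nm,len(P2),p,np.median(f(p,P2)))
E
```

```text
t 0.1 pos [ 0.2049 -0.6163  0.1837] q [-1.4241  0.2457  1.5588 -0.      1.3387 -0.1741] F [-1.0489  0.5543  0.3776] w 1.0001118027520859 0.0
[ 0.5028 -0.2188  0.0842] [-0.0011 -0.0016 -1.6592]
top 1118 [0.4958 0.1874 0.1412] 0.0010644550177792524
scene 747 [0.4942 0.1872 0.1405] 0.001536383746839957
```

Call:
arm_command([
  [0.5028,-0.2188,0.0,0,0,-1.659],
  [0.5028,-0.2188,0.0,0,0,-1.659],
  [0.5028,-0.2188,0.0,0,0,-1.659],
  [0.5028,-0.2188,0.0,0,0,-1.659],
  [0.5028,-0.2188,0.04,0,0,-1.659],
  [0.5028,-0.2188,0.084,0,0,-1.659],
  [0.5028,-0.2188,0.084,0,0,-1.659],
  [0.5028,-0.2188,0.084,0,0,-1.659],
  [0.5028,-0.2188,0.084,0,0,-1.659],
  [0.5028,-0.2188,0.084,0,0,-1.659],
], claw=0.2, grip_force=8)

```text
time_s: 1.35
position: [0.6137, -0.2468, 0.0978]
eef_rot: [0.546, 0.837, 0.0, -0.002]
ft_force: [0.3, 0.7, 0.7]
width: 0.798
grip_force: 0.0
```

```bash
python3 - <<'E'
from h import *
go(([.613,-.250,.0265],down(1.98)))
p,d,W=cloud('scene'); P=W[200:370,350:600].reshape(-1,3); P=P[np.isfinite(P).all(1)]
Q=P[(P[:,2]>.012)&(P[:,2]<.05)&(np.hypot(P[:,0]-.613,P[:,1]+.25)<.03)]; print(len(Q),Q.mean(0) if len(Q) else 0)
cv2.imwrite('pics/s2.png',p[...,::-1])
E
```

```text
t 1.35 pos [ 0.6137 -0.2468  0.0978] q [-0.5536  0.358   1.5841  0.0004  1.204  -0.9681] F [0.3192 0.7049 0.6783] w 0.7977468150928738 0.0
[-0.003  -0.0018  0.0713] [-0.0023 -0.0039  0.0052]
116 [ 0.6082 -0.255   0.0216]
```

Call:
arm_command([
  [-0.0025,-0.002,0.05,0,0,0.005],
  [-0.0025,-0.002,0.0713,0,0,0.005],
  [-0.0025,-0.002,0.0713,0,0,0.005],
  [-0.0025,-0.002,0.0713,0,0,0.005],
])

```text
time_s: 1.9
position: [0.6131, -0.2549, 0.0312]
eef_rot: [0.551, 0.834, 0.0, 0.001]
ft_force: [0.4, -0.3, 0.5]
width: 0.803
grip_force: 0.0
```

Call:
arm_command([
  [0,0,0,0,0,0],
  [0,0,0,0,0,0],
  [0,0,0,0,0,0],
  [0,0,0,0,0,0],
  [0,0,0,0,0,0],
], claw=1.0, grip_force=8)

```text
time_s: 2.52
position: [0.6123, -0.2537, 0.0293]
eef_rot: [0.551, 0.835, 0.0, -0.0]
ft_force: [-0.1, 0.6, -0.4]
width: 0.303
grip_force: 0.0
```

Call:
arm_command([
  [0,0,0,0,0,0],
  [0,0,0,0,0,0],
])

```text
time_s: 2.78
position: [0.6123, -0.2537, 0.0293]
eef_rot: [0.551, 0.835, 0.0, -0.0]
ft_force: [0.1, -0.5, 0.3]
width: 0.091
grip_force: 0.0
```

```bash
python3 - <<'E'
from h import *
p,d,W=cloud('scene'); a=cv2.resize(p[200:400,300:560,::-1],None,fx=3,fy=3,interpolation=cv2.INTER_CUBIC)[:600,:780]
cv2.imwrite('pics/s3.png',a); print(robot.state()['width'],robot.state()['grip_force'])
E
```

```text
0.05050388810822797 0.0
```

View pics/s3.png

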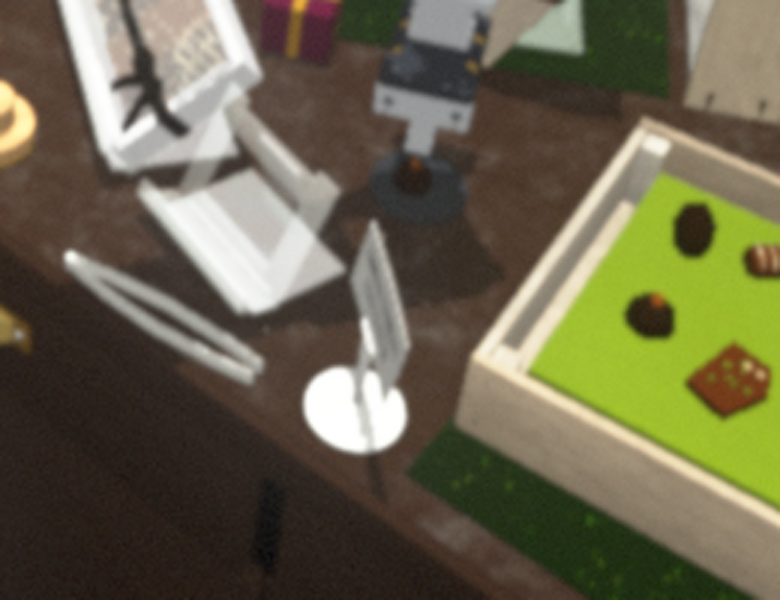

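The truffle slipped out of the jaws. It still stands on the coaster, at crop (413,176), which is full-image (438,259), in front of the closed fingers. I'll raise the gripper and measure again.

Call:
arm_command([
  [0,0,-0.05,0,0,0],
  [0,0,-0.1,0,0,0],
  [0.05,0,-0.1,0,0,0],
  [0.06,0,-0.1,0,0,0],
], claw=0.3)

```text
time_s: 3.32
position: [0.5881, -0.1968, 0.1298]
eef_rot: [0.55, 0.835, 0.0, 0.0]
ft_force: [-0.6, 0.1, 0.2]
width: 0.438
grip_force: 0.0
```

```bash
python3 - <<'E'
from h import *
go()
t=np.load('top.npz'); s=np.load('scene.npz')
def info(W,p,n):
    m=np.isfinite(W).all(-1)&(np.hypot(W[...,0]-.613,W[...,1]+.255)<.055)
    for nm,lo,hi in(('coaster',.0045,.011),('tr',.014,.045)):
        M=m&(W[...,2]>lo)&(W[...,2]<hi); Q=W[M]
        if len(Q): print(n,nm,len(Q),Q.mean(0),(np.percentile(Q,2,0)+np.percentile(Q,98,0))/2,np.percentile(Q,98,0)-np.percentile(Q,2,0),'px',np.argwhere(M).mean(0)[::-1])
info(t['W'],0,'top0'); info(s['W'],0,'scene0')
for n in('top','scene'):
    p,d,W=cloud(n); info(W,p,n); np.savez(n+'2.npz',W=W,p=p)
    if n=='scene': a=p[225:305,395:495]
    else: b=p[130:190,385:460]
f=lambda a:cv2.resize(a[...,::-1],(400,320),interpolation=cv2.INTER_CUBIC)
cv2.imwrite('pics/s4.png',np.hstack([f(a),f(b)]))
E
```

```text
t 3.325 pos [ 0.5881 -0.1968  0.1298] q [-0.5056  0.2294  1.6807  0.0002  1.2314 -0.9113] F [-0.6009  0.1446  0.2054] w 0.4375315830176731 0.0
top0 coaster 517 [ 0.6181 -0.2565  0.0077] [ 0.6185 -0.2559  0.0078] [0.0722 0.074  0.0056] px [422.8897 160.1605]
top0 tr 99 [ 0.6136 -0.2493  0.0241] [ 0.6138 -0.2505  0.0245] [0.0261 0.0259 0.0194] px [422.0404 160.6061]
scene0 coaster 96 [ 0.585  -0.2551  0.007 ] [ 0.5851 -0.2547  0.0072] [0.0183 0.0594 0.0054] px [430.9479 267.1146]
scene coaster 458 [ 0.6129 -0.2605  0.0072] [ 0.6154 -0.2579  0.0075] [0.0747 0.0733 0.0057] px [439.2096 262.1528]
scene tr 104 [ 0.6084 -0.2553  0.023 ] [ 0.6105 -0.2536  0.0247] [0.0235 0.0261 0.0206] px [437.2885 257.3846]
```

View pics/s4.png

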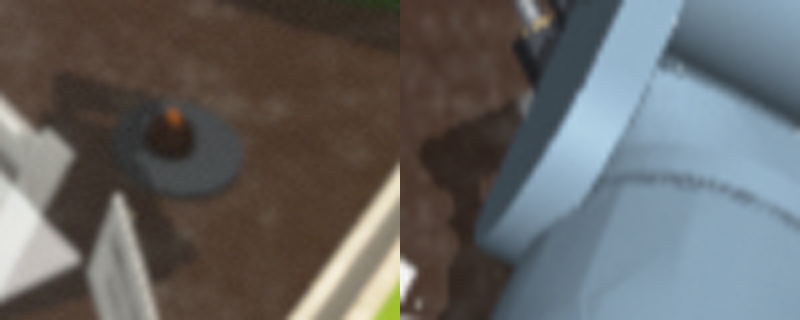

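```bash
python3 - <<'E'
from h import *
s=robot.state(); z=np.load('scene2.npz'); W=z['W']; R0=R.from_quat(s['eef_rot'])
m=np.isfinite(W).all(-1)&(W[...,2]>.06); L=np.full(W.shape,np.nan); L[m]=R0.inv().apply(W[m]-s['position'])
for lo in np.arange(-.10,.05,.01):
    M=m&(L[...,2]>lo)&(L[...,2]<lo+.01)&(np.hypot(L[...,0],L[...,1])<.1)
    Q=L[M]
    if len(Q): print(round(lo,3),len(Q),Q.mean(0),np.percentile(Q,3,0),np.percentile(Q,97,0))
v,u=np.argwhere(m&(np.linalg.norm(L,axis=-1)<.09)).mean(0); print(u,v); u,v=int(u),int(v)
cv2.imwrite('pics/s5.png',cv2.resize(z['p'][max(0,v-60):v+60,u-80:u+80,::-1],(640,480),interpolation=cv2.INTER_CUBIC))
E
```

```text
-0.09 12 [ 0.0009 -0.0355 -0.0818] [-0.0073 -0.0382 -0.0832] [ 0.0085 -0.0326 -0.0801]
-0.08 34 [ 0.001  -0.0355 -0.0751] [-0.008  -0.04   -0.0789] [ 0.0103 -0.0311 -0.0709]
-0.07 29 [ 0.0015 -0.0353 -0.0653] [-0.0075 -0.0383 -0.0692] [ 0.0099 -0.032  -0.0608]
-0.06 33 [ 0.0007 -0.0352 -0.0554] [-0.0077 -0.0383 -0.0595] [ 0.0106 -0.0314 -0.0517]
-0.05 29 [ 0.0008 -0.0346 -0.0447] [-0.0076 -0.0376 -0.0495] [ 0.0098 -0.0304 -0.0406]
-0.04 36 [ 0.0003 -0.0266 -0.0351] [-0.0078 -0.0367 -0.0394] [ 0.0106  0.0234 -0.0308]
-0.03 15 [-0.0023  0.0015 -0.0261] [-0.0079 -0.0338 -0.0299] [ 0.0098  0.0257 -0.0217]
-0.0 2 [ 0.0914 -0.0204  0.0092] [ 0.0893 -0.0238  0.0088] [ 0.0934 -0.017   0.0096]
0.01 62 [ 0.091  -0.0143  0.0151] [ 0.0806 -0.0281  0.0107] [0.0988 0.0059 0.0196]
0.02 100 [ 0.0787 -0.0349  0.0257] [ 0.0401 -0.0877  0.0207] [0.0948 0.0147 0.0297]
0.03 143 [ 0.0652 -0.0558  0.034 ] [ 0.0338 -0.0934  0.0302] [0.0905 0.0102 0.0393]
0.04 58 [ 0.0649 -0.0679  0.0435] [ 0.0413 -0.0896  0.0401] [ 0.0934 -0.02    0.0498]
0.05 2 [ 0.0758 -0.0619  0.0529] [ 0.0731 -0.0637  0.052 ] [ 0.0784 -0.0602  0.0539]
409.7731092436975 210.84453781512605
```

View pics/s5.png

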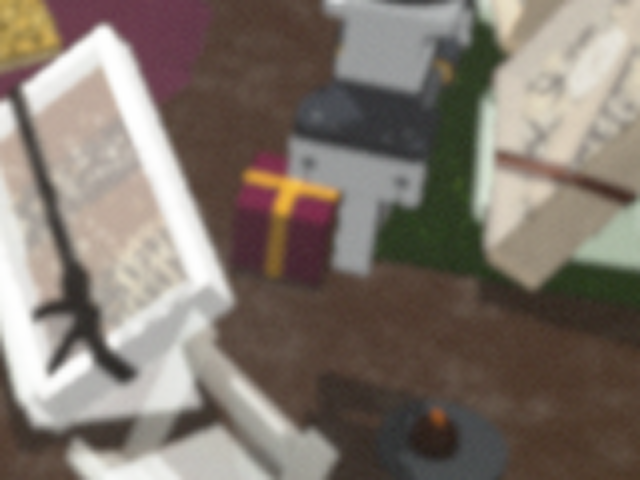

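```bash
python3 - <<'E'
from h import *
s=robot.state(); W=np.load('scene2.npz')['W']; R0=R.from_quat(s['eef_rot']); print(s['time_s'],s['position'])
for v in range(180,222,3): print(v,W[v,418],R0.inv().apply(W[v,418]-s['position']))
print(R0.inv().apply(W[195,405]-s['position']),R0.inv().apply(W[195,430]-s['position']))
E
```

```text
3.425 [ 0.5883 -0.1977  0.129 ]
180 [ 0.5145 -0.2256  0.291 ] [ 0.0035 -0.0789 -0.162 ]
183 [ 0.5049 -0.2321  0.2919] [ 0.0013 -0.0902 -0.1629]
186 [ 0.5081 -0.2313  0.2822] [ 0.0008 -0.087  -0.1532]
189 [ 0.5105 -0.231   0.2731] [ 0.0002 -0.0846 -0.1441]
192 [ 0.5148 -0.2295  0.2622] [-0.0002 -0.0801 -0.1332]
195 [ 0.5132 -0.2315  0.2563] [-0.0014 -0.0823 -0.1273]
198 [ 0.5546 -0.2091  0.2124] [ 0.0029 -0.0355 -0.0834]
201 [ 0.5557 -0.2095  0.2036] [ 0.002  -0.0346 -0.0746]
204 [ 0.5582 -0.2093  0.1935] [ 0.0013 -0.0322 -0.0645]
207 [ 0.5561 -0.2116  0.1876] [-0.     -0.0351 -0.0585]
210 [nan nan nan] [nan nan nan]
213 [ 0.5565 -0.2137  0.1711] [-0.0021 -0.0355 -0.0421]
216 [ 0.5525 -0.2171  0.1668] [-0.0036 -0.0405 -0.0378]
219 [ 0.7201 -0.1247 -0.0016] [0.0151 0.15   0.1305]
[0.0614 0.1703 0.0754] [-0.0253 -0.0825 -0.1338]
```

The fingers are well placed sideways, but the camera shows the tips about 47 mm behind where the reported TCP puts them. The jaws therefore closed above the truffle, and it hasn't moved. I'll go lower, carefully.

```bash
python3 - <<'E'
from h import *
go(([.613,-.2515,.03],down(1.98)),([.613,-.2515,-.012],down(1.98)))
E
```

```text
t 3.425 pos [ 0.5883 -0.1977  0.129 ] q [-0.5066  0.2318  1.6793 -0.0002  1.2312 -0.9118] F [-0.6575  0.0173  0.2801] w 0.5225355377652763 0.0
[-0.0592  0.0016  0.099 ] [-0.0005 -0.0004 -0.004 ]
[-0.0592  0.0016  0.141 ] [-0.0005 -0.0004 -0.004 ]
```

Call:
arm_command([
  [-0.05,0.0015,0.02,0,0,0],
  [-0.059,0.0015,0.07,0,0,0],
  [-0.059,0.0015,0.1,0,0,0],
  [-0.059,0.0015,0.125,0,0,0],
  [-0.059,0.0015,0.141,0,0,0],
  [-0.059,0.0015,0.141,0,0,0],
  [-0.059,0.0015,0.141,0,0,0],
], claw=0.3)

```text
time_s: 4.3
position: [0.6137, -0.2529, -0.0115]
eef_rot: [0.551, 0.835, -0.0, 0.0]
ft_force: [-0.6, -0.2, -0.4]
width: 0.7
grip_force: 0.0
```

Call:
arm_command([
  [0,0,0.002,0,0,0],
  [0,0,0.004,0,0,0],
  [0,0,0.006,0,0,0],
  [0,0,0.006,0,0,0],
])

```text
time_s: 4.8
position: [0.6137, -0.2527, -0.0137]
eef_rot: [0.551, 0.835, -0.0, -0.0]
ft_force: [-10.0, 4.0, 20.8]
width: 0.702
grip_force: 10.5
```

```bash
python3 - <<'E'
from h import *
p,d,W=cloud('scene'); s=robot.state(); print(s['position'],s['ft_force']); R0=R.from_quat(s['eef_rot'])
m=np.isfinite(W).all(-1); L=np.full(W.shape,np.nan); L[m]=R0.inv().apply(W[m]-s['position'])
M=m&(np.abs(L[...,0])<.012)&(L[...,1]>-.06)&(L[...,1]<-.035)&(L[...,2]>-.12)
for a,b in zip(L[M][::6],W[M][::6]): print(a,b[2])
Q=W[m&(W[...,2]>.014)&(W[...,2]<.03)&(np.hypot(W[...,0]-.611,W[...,1]+.253)<.019)]; print('tr',len(Q),Q.mean(0),R0.inv().apply(Q.mean(0)-s['position']))
cv2.imwrite('pics/s6.png',cv2.resize(p[220:290,390:490,::-1],(800,560),interpolation=cv2.INTER_CUBIC))
E
```

```text
[ 0.6137 -0.2527 -0.0137] [-9.0053  3.8563 20.7176]
[ 0.0095 -0.0458 -0.0849] 0.07127156504610277
[ 0.0002 -0.0459 -0.0849] 0.07122606464930137
[-0.0002 -0.0441 -0.0801] 0.06643290105870037
[ 0.006  -0.0457 -0.0762] 0.06259149468312553
[-0.0073 -0.0461 -0.0812] 0.067546792855113
[-0.0032 -0.0432 -0.0739] 0.06021708680566662
[ 0.0028 -0.0468 -0.0718] 0.0581714824631252
[ 0.0092 -0.0438 -0.0635] 0.049879429164737865
[-0.0042 -0.0457 -0.07  ] 0.05633166215884988
[ 0.002  -0.0462 -0.065 ] 0.05136243860945666
[ 0.0081 -0.0491 -0.0624] 0.04876723380873205
[-0.0052 -0.0465 -0.0645] 0.050819866504335565
[-0.0011 -0.0455 -0.0588] 0.04519767162392574
[ 0.0052 -0.0455 -0.0533] 0.039678684581398005
[ 0.0092 -0.0461 -0.0492] 0.03555272685699595
[-0.0044 -0.0492 -0.057 ] 0.04330878120943449
[ 0.0022 -0.0406 -0.043 ] 0.029328254005281162
[ 0.0084 -0.0453 -0.042 ] 0.028362735670645067
[-0.0051 -0.0441 -0.0456] 0.03194041497124134
[-0.0011 -0.044  -0.0407] 0.026998824508560948
[ 0.0051 -0.0477 -0.0388] 0.025102863844706724
[-0.0083 -0.0459 -0.0418] 0.02816282249187607
[-0.002  -0.0441 -0.0343] 0.0206
[... 188 characters left out ...]
813479899915126
[-0.0076 -0.0372 -0.0194] 0.005708247317008919
[ 0.001  -0.0382 -0.0138] 9.852024817091909e-05
[ 0.0117 -0.0449 -0.013 ] -0.0006171892348306729
[-0.0018 -0.0397 -0.0128] -0.0008424771304358369
[ 0.0089 -0.0467 -0.0124] -0.0012800794217465716
[-0.0047 -0.0437 -0.0144] 0.0007474118112914541
[ 0.0058 -0.0532 -0.0166] 0.0029919463629174414
[-0.0076 -0.0468 -0.015 ] 0.0013818331429999997
[ 0.0008 -0.0539 -0.0157] 0.002026441950542801
[ 0.0092 -0.0594 -0.0147] 0.0010826583628613662
[-0.0064 -0.0528 -0.0138] 0.00018842906279581406
[-0.007  -0.057  -0.0148] 0.0011829797946696363
[-0.012  -0.0555 -0.0117] -0.0019164759924850117
tr 25 [ 0.6118 -0.2602  0.0205] [-0.0062 -0.0047 -0.0342]
```

View pics/s6.png

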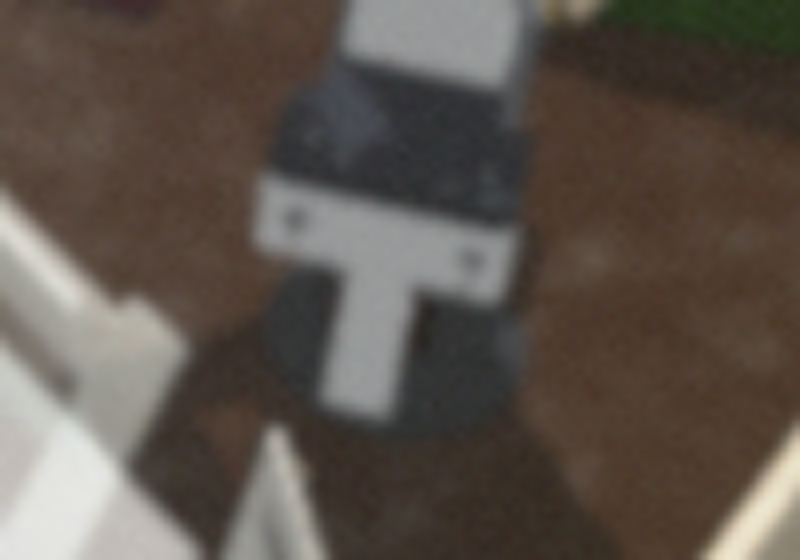

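The fingers straddle the truffle with the tips on the coaster, where the contact force is 20 N. I'll back up about 2 mm and close.

Call:
arm_command([
  [0,0,-0.0055,0,0,0],
  [0,0,-0.0055,0,0,0],
  [0,0,-0.0055,0,0,0],
  [0,0,-0.0055,0,0,0],
  [0,0,-0.0055,0,0,0],
  [0,0,-0.0055,0,0,0],
], claw=1.0, grip_force=8)

```text
time_s: 5.6
position: [0.6132, -0.2522, -0.0124]
eef_rot: [0.551, 0.835, 0.0, -0.0]
ft_force: [-0.0, 0.3, 0.3]
width: 0.321
grip_force: 7.9
```

```bash
cat >> h.py <<'E'
M=np.array([.4955,.187,.141]); J,_=jarR()
E
python3 - <<'E'
from h import *
go(([.613,-.252,.15],down(1.98)),([.56,0,.2],down(2.3)),(M+J[:,2]*.06,jarR()[1]))
E
```

```text
t 5.6 pos [ 0.6132 -0.2522 -0.0124] q [-0.5609  0.5031  1.6156  0.      1.0232 -0.9649] F [-0.0023  0.3147  0.3235] w 0.3211721416656014 7.949583944136975
[ 0.0003 -0.0001 -0.1624] [-0.0002 -0.0003 -0.0052]
[ 0.2529  0.0502 -0.2123] [-0.0001 -0.0003 -0.3252]
[ 0.4289  0.0855 -0.2052] [ 0.2045  0.4961 -0.7635]
```

Call:
arm_command([
  [0,0,-0.05,0,0,0],
  [0,0,-0.11,0,0,0],
  [0.02,0,-0.162,0,0,-0.05],
  [0.08,0.02,-0.19,0,0,-0.15],
  [0.14,0.03,-0.21,0,0,-0.25],
  [0.2,0.04,-0.212,0,0,-0.325],
  [0.253,0.05,-0.212,0.0,0.0,-0.325],
  [0.31,0.06,-0.21,0.07,0.16,-0.47],
  [0.37,0.075,-0.207,0.14,0.33,-0.62],
  [0.429,0.0855,-0.205,0.2045,0.496,-0.7635],
])

```text
time_s: 6.85
position: [0.5231, 0.1776, 0.1935]
eef_rot: [0.227, 0.95, 0.04, -0.21]
ft_force: [0.5, 0.2, -0.6]
width: 0.315
grip_force: 7.9
```

Call:
arm_command([
  [0,0,0,0,0,0],
  [0,0,0,0,0,0],
  [0,0,0,0,0,0],
  [0,0,0,0,0,0],
])

```text
time_s: 7.35
position: [0.5235, 0.175, 0.1935]
eef_rot: [0.23, 0.95, 0.04, -0.208]
ft_force: [-0.1, 0.0, -0.9]
width: 0.319
grip_force: 8.0
```

```bash
python3 - <<'E'
from h import *
for n in('scene','top'):
    p,d,W=cloud(n); np.savez(n+'3.npz',p=p,W=W,d=d); cv2.imwrite(f'pics/{n}3.png',p[...,::-1])
T=(M+J[:,2]*.06,jarR()[1]); go(T)
s=robot.state(); R0=R.from_quat(s['eef_rot'])
for n in('scene','top'):
    W=np.load(n+'3.npz')['W']; m=np.isfinite(W).all(-1)&(W[...,2]>.1)
    Q=W[m]; Q=Q[np.linalg.norm(Q-s['position'],axis=1)<.13]; L=R0.inv().apply(Q-s['position'])
    for lo in np.arange(-.13,.03,.01):
        q=L[(L[:,2]>lo)&(L[:,2]<lo+.01)]
        if len(q)>3: print(n,round(lo,2),len(q),np.percentile(q,5,0),np.percentile(q,95,0))
a=cv2.imread('pics/scene3.png')[120:260,220:400]; b=cv2.imread('pics/top3.png')[150:270,200:330]
cv2.imwrite('pics/s7.png',np.hstack([cv2.resize(x,(400,320),interpolation=cv2.INTER_CUBIC) for x in(a,b)]))
E
```

```text
t 7.45 pos [0.5234 0.1752 0.1933] q [ 0.0173  0.2574  1.5774  0.1803  1.694  -1.0922] F [ 0.2502 -0.0824 -0.2777] w 0.31821508350940625 7.9499806122476
[0.0002 0.0004 0.0004] [ 0.0217  0.0967 -0.0845]
scene -0.13 8 [ 0.0222 -0.0083 -0.1248] [ 0.034   0.0194 -0.1219]
scene -0.12 6 [ 0.011  -0.0293 -0.1168] [ 0.0135  0.0177 -0.1119]
scene -0.11 17 [ 0.0013 -0.0233 -0.1094] [ 0.0113  0.0216 -0.1003]
scene -0.1 60 [-0.0064 -0.0301 -0.0994] [ 0.0114  0.019  -0.0907]
scene -0.09 65 [-0.0058 -0.03   -0.0893] [ 0.0109  0.0208 -0.0804]
scene -0.08 62 [-0.0063 -0.0294 -0.0792] [ 0.0106  0.0211 -0.0706]
scene -0.07 60 [-0.0066 -0.0302 -0.0696] [ 0.0115  0.0215 -0.0609]
scene -0.06 65 [-0.0068 -0.0314 -0.0595] [ 0.0111  0.0216 -0.0511]
scene -0.05 64 [-0.0061 -0.0304 -0.0495] [ 0.0106  0.0213 -0.0411]
scene -0.04 75 [-0.0067 -0.029  -0.0394] [ 0.0124  0.02   -0.0304]
scene -0.03 42 [-0.0067 -0.0239 -0.0294] [ 0.0152  0.0181 -0.0218]
```

View pics/s7.png

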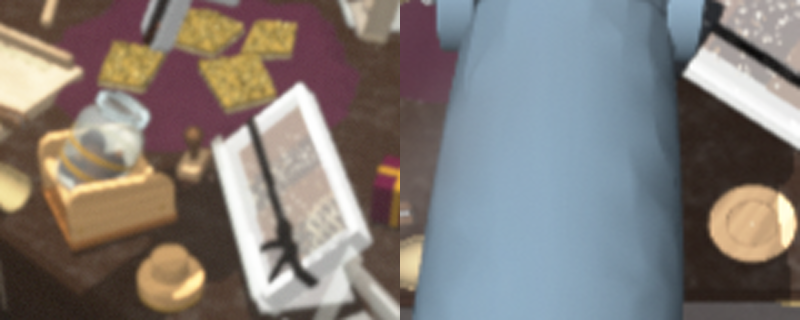

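Left, scene view: the gripper is above and behind the jar, the mouth is clear at about (124,107) in the crop, and the lid is at (170,275). I'll refit the jar from this clear view.

```bash
python3 - <<'E'
src=open('fit.py').read().split("for nm,P in")[0]; exec(src)
s3=np.load('scene3.npz')['W']
for nm,P in(('top',prep(W)),('scene3',prep(s3[140:215,235:310].reshape(-1,3)))):
  P=P[np.linalg.norm(P-[.46,.19,.1],axis=1)<.11]
  for free in(0,1,2):
    p=np.array([.495,.187,.141,YAW,np.pi/6]); n=3+free
    def f(x,P):
        q=np.r_[x,p[n:]]; v=(P-q[:3])@axes(q[3],q[4]); return pdist(np.c_[np.hypot(v[:,0],v[:,1]),v[:,2]])
    x=p[:n]
    for k in (.02,.01,.006,.006):
        P2=P[f(x,P)<k]; x=least_squares(f,x,args=(P2,),loss='soft_l1',f_scale=.002,x_scale=[.01,.01,.01,.1,.1][:n]).x
    print(nm,free,len(P),len(P2),x,f(x,P2).mean())
E
```

```text
top 0 1128 1118 [0.4958 0.1874 0.1412] 0.0013544714844471182
top 1 1128 1118 [ 0.4953  0.1864  0.1412 -0.4331] 0.001341604050238082
top 2 1128 1117 [ 0.4942  0.1868  0.142  -0.4349  0.4963] 0.001327128596156317
scene3 0 1045 1023 [0.4944 0.1873 0.1405] 0.0016790088483370214
scene3 1 1045 1025 [ 0.4939  0.1858  0.1409 -0.4626] 0.0016348939633229883
scene3 2 1045 1024 [ 0.4937  0.186   0.141  -0.456   0.5167] 0.0016262143406051083
```

```bash
sed -i 's/^YAW=.*/YAW=-.41/; s/^M=.*/M=np.array([.4955,.1868,.141]); J,_=jarR()/' h.py; python3 - <<'E'
from h import *
go((M+J@[.005,0,.03],jarR()[1]),(M+J@[.005,0,-.0165],jarR()[1]))
E
```

```text
t 7.45 pos [0.5234 0.1752 0.1933] q [ 0.0173  0.2574  1.5774  0.1803  1.694  -1.0922] F [ 0.2502 -0.0824 -0.2777] w 0.31821508350940625 7.9499806122476
[ 0.0079 -0.0012  0.0297] [ 0.0102  0.097  -0.0622]
[ 0.0124 -0.0018  0.076 ] [ 0.0102  0.097  -0.0622]
```

Call:
arm_command([
  [0.008,-0.001,0.0,0.01,0.097,-0.062],
  [0.008,-0.001,0.03,0.01,0.097,-0.062],
  [0.0105,-0.0015,0.056,0.01,0.097,-0.062],
  [0.012,-0.002,0.07,0.01,0.097,-0.062],
  [0.0124,-0.002,0.076,0.01,0.097,-0.062],
  [0.0124,-0.002,0.076,0.01,0.097,-0.062],
  [0.0124,-0.002,0.076,0.01,0.097,-0.062],
])

```text
time_s: 8.32
position: [0.4845, 0.1922, 0.1297]
eef_rot: [0.196, 0.946, 0.053, -0.253]
ft_force: [-0.7, 0.1, -0.1]
width: 0.316
grip_force: 8.0
```

```bash
python3 - <<'E'
from h import *
p,d,W=cloud('scene'); s=robot.state(); go((M+J@[.005,0,-.0165],jarR()[1]))
Q=W[np.isfinite(W).all(-1)]; V=(Q-M)@J; V=V[(np.hypot(V[:,0],V[:,1])<.05)&(V[:,2]>-.02)]
for lo in np.arange(-.02,.05,.004):
    q=V[(V[:,2]>lo)&(V[:,2]<lo+.004)]
    if len(q)>2: print(round(lo,3),len(q),np.percentile(q,5,0)[:2],np.percentile(q,95,0)[:2])
cv2.imwrite('pics/s8.png',cv2.resize(p[130:210,230:310,::-1],(560,560),interpolation=cv2.INTER_CUBIC))
E
```

```text
t 8.375 pos [0.4845 0.1922 0.1297] q [ 0.0315  0.3104  1.6613  0.2158  1.6483 -1.166 ] F [ 0.5789 -0.3182  0.2244] w 0.3151775090177041 7.950285725746653
[ 0.0001 -0.0005  0.0006] [0.0002 0.0008 0.0008]
-0.02 56 [-0.0188 -0.0224] [0.03   0.0313]
-0.016 36 [-0.0222 -0.0235] [0.0275 0.0293]
-0.012 39 [-0.0223 -0.0238] [0.0289 0.0307]
-0.008 48 [-0.0233 -0.0073] [0.0309 0.0319]
-0.004 53 [-0.0274 -0.0164] [0.0284 0.0296]
0.0 33 [-0.0232 -0.0206] [0.0297 0.0283]
0.004 17 [ 0.0021 -0.008 ] [0.0212 0.0191]
0.008 19 [ 0.0027 -0.0185] [0.0196 0.0238]
0.012 22 [ 0.0022 -0.0212] [0.0184 0.0263]
0.016 32 [-0.0013 -0.0202] [0.018  0.0277]
0.02 29 [-0.0004 -0.0193] [0.0167 0.0266]
0.024 27 [-0.0002 -0.0208] [0.0159 0.0272]
0.028 29 [-0.0009 -0.0216] [0.0161 0.0278]
0.032 22 [-0.0033 -0.022 ] [0.0148 0.0284]
0.036 28 [-0.0008 -0.0215] [0.0152 0.0277]
0.04 24 [-0.0033 -0.0177] [0.0163 0.0303]
0.044 23 [-0.0028 -0.023 ] [0.0158 0.028 ]
0.048 26 [-0.0041 -0.0225] [0.0155 0.0286]
```

View pics/s8.png

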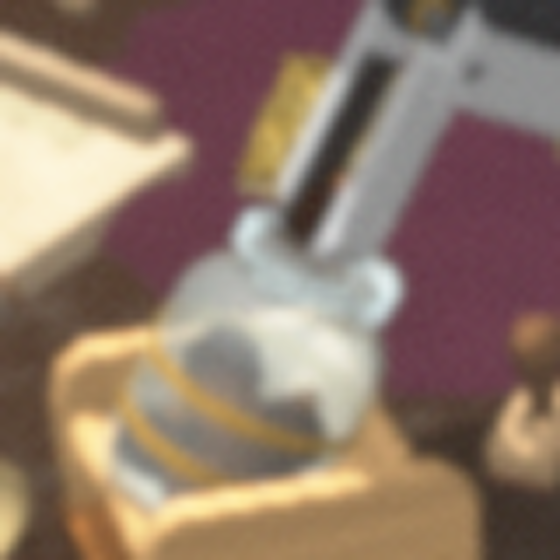

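The gripped truffle is between the fingers over the mouth, centred, with the tips about 8 mm above the rim at crop (315,240). I'll lower it slightly and release.

Call:
arm_command([
  [0,0,0.004,0,0,0],
  [0,0,0.004,0,0,0],
])

```text
time_s: 8.62
position: [0.4816, 0.193, 0.1252]
eef_rot: [0.196, 0.946, 0.053, -0.254]
ft_force: [-0.3, 0.6, 0.4]
width: 0.322
grip_force: 8.0
```

Call:
arm_command([
  [0,0,0,0,0,0],
  [0,0,0,0,0,0],
  [0,0,0,0,0,0],
  [0,0,0,0,0,0],
  [0,0,-0.05,0,0,0],
  [0,0,-0.1,0,0,0],
  [0,0,-0.1,0,0,0],
], claw=0.35)

```text
time_s: 9.5
position: [0.5302, 0.1723, 0.2148]
eef_rot: [0.197, 0.946, 0.053, -0.251]
ft_force: [0.8, 0.4, -0.3]
width: 0.649
grip_force: 0.0
```

```bash
python3 - <<'E'
from h import *
p,d,W=cloud('scene'); s=np.load('scene3.npz')
go(([.4215,.0405,.10],down(2.3)))
a,b=[cv2.resize(x[130:210,230:310,::-1],(390,390),interpolation=cv2.INTER_CUBIC) for x in(p,s['p'])]
cv2.imwrite('pics/s9.png',np.hstack([a,b]))
E
```

```text
t 9.55 pos [0.5282 0.1727 0.2124] q [ 0.0004  0.3137  1.4977  0.2063  1.8118 -1.1607] F [ 0.5153 -0.3601 -1.3929] w 0.6508248256013522 0.0
[-0.0169 -0.1637  0.1201] [-0.1132 -0.5148  0.422 ]
```

View pics/s9.png

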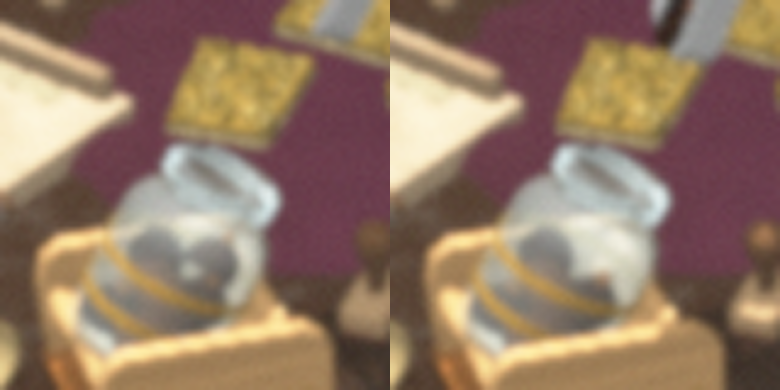

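The left half (now) shows the truffle lying in the jar as a new dark lump at crop (215,255), and the mouth is clear. That was my last picture, so the rest goes by numbers. Next is the lid. I'll grip it from two directions at right angles so it centres in the jaws.

```bash
python3 - <<'E'
from h import *
go(([.45,.08,.17],down(3.25)),([.4215,.0405,.07],down(3.25)))
E
```

```text
t 9.55 pos [0.5282 0.1727 0.2124] q [ 0.0004  0.3137  1.4977  0.2063  1.8118 -1.1607] F [ 0.5153 -0.3601 -1.3929] w 0.6508248256013522 0.0
[ 0.009  -0.1162  0.0542] [ 0.1352 -0.5113 -0.506 ]
[-0.0319 -0.1637  0.146 ] [ 0.1352 -0.5113 -0.506 ]
```

Call:
arm_command([
  [0.0,-0.05,0.0,0.03,-0.12,-0.12],
  [0.005,-0.1,0.03,0.06,-0.24,-0.24],
  [0.009,-0.116,0.054,0.1,-0.36,-0.36],
  [-0.01,-0.14,0.1,0.135,-0.5,-0.5],
  [-0.032,-0.1637,0.125,0.1352,-0.5113,-0.506],
  [-0.032,-0.1637,0.146,0.1352,-0.5113,-0.506],
  [-0.032,-0.1637,0.146,0.1352,-0.5113,-0.506],
  [-0.032,-0.1637,0.146,0.1352,-0.5113,-0.506],
], claw=0.3)

```text
time_s: 10.55
position: [0.4208, 0.0412, 0.0695]
eef_rot: [-0.055, 0.999, 0.0, -0.001]
ft_force: [0.0, 0.2, 0.1]
width: 0.703
grip_force: 0.0
```

```bash
python3 - <<'E'
from h import *
p,d,W=cloud('scene'); go(([.4215,.0405,.003],down(3.25)),([.4215,.0405,.003],down(1.68)))
def blob(W,lo,hi,c,r):
    W=W.reshape(-1,3); W=W[np.isfinite(W).all(1)]; Q=W[(W[:,2]>lo)&(W[:,2]<hi)&(np.hypot(W[:,0]-c[0],W[:,1]-c[1])<r)]
    return len(Q),(np.percentile(Q,2,0)+np.percentile(Q,98,0))/2
print(blob(W,.04,.053,(.421,.041),.03),blob(W,.012,.028,(.421,.041),.045))
E
```

```text
t 10.6 pos [0.4214 0.0411 0.07  ] q [-0.1722 -0.1644  2.2055  0.0003  1.1011 -1.8525] F [-0.1615  0.058   0.6166] w 0.699072389078437 0.0
[-0.     -0.0006  0.067 ] [ 0.0004 -0.0005  0.001 ]
[-0.     -0.0006  0.067 ] [-0.0001 -0.0007  1.571 ]
(180, array([0.4194, 0.0399, 0.0454])) (328, array([0.4181, 0.0391, 0.0196]))
```

Call:
arm_command([
  [0,-0.0005,0.05,0,0,0],
  [0,-0.0005,0.066,0,0,0],
  [0,-0.0005,0.066,0,0,0],
])

```text
time_s: 10.98
position: [0.4205, 0.0407, 0.0031]
eef_rot: [-0.055, 0.999, 0.001, -0.002]
ft_force: [0.5, 0.7, 0.1]
width: 0.7
grip_force: 0.0
```

Call:
arm_command([
  [0,0,0,0,0,0],
  [0,0,0,0,0,0],
  [0,0,0,0,0,0],
  [0,0,0,0,0,0],
], claw=1.0, grip_force=6)

```text
time_s: 11.48
position: [0.4218, 0.0405, 0.0045]
eef_rot: [-0.054, 0.999, 0.0, 0.0]
ft_force: [-1.2, 0.3, 6.0]
width: 0.446
grip_force: 6.0
```

Call:
arm_command([
  [0,0,0,0,0,0],
  [0,0,0,0,0,0.18],
  [0,0,0,0,0,0.36],
  [0,0,0,0,0,0.54],
  [0,0,0,0,0,0.72],
  [0,0,0,0,0,0.9],
  [0,0,0,0,0,1.08],
  [0,0,0,0,0,1.26],
  [0,0,0,0,0,1.44],
  [0,0,0,0,0,1.571],
], claw=0.4)

```text
time_s: 12.72
position: [0.4205, 0.0405, 0.0032]
eef_rot: [0.669, 0.743, -0.0, -0.001]
ft_force: [0.3, 0.6, -0.1]
width: 0.598
grip_force: 0.0
```

Call:
arm_command([
  [0,0,0,0,0,0],
  [0,0,0,0,0,0],
  [0,0,0,0,0,0],
  [0,0,0,0,0,0],
], claw=1.0, grip_force=30)

```text
time_s: 13.22
position: [0.4207, 0.0406, 0.0034]
eef_rot: [0.668, 0.745, -0.0, -0.001]
ft_force: [0.3, -0.5, -1.1]
width: 0.441
grip_force: 30.0
```

```bash
python3 - <<'E'
from h import *
T=jarR(-.9)[1]; go(([.43,.05,.14],down(1.68)),(M+J@[0,0,.12],T))
E
```

```text
t 13.225 pos [0.4207 0.0406 0.0034] q [-0.1738 -0.0298  2.2312  0.0004  0.9419 -0.2831] F [ 0.2899 -0.4584 -1.0689] w 0.44138215261187486 29.99918818473816
[ 0.0085  0.0101 -0.1366] [-0.0016 -0.0008 -0.0001]
[ 0.1077  0.142  -0.2416] [ 0.4325  0.2928 -0.1483]
```

```bash
python3 - <<'E'
from h import *
T=jarR(-.9)[1]; go((M+J@[0,0,.07],T))
E
```

```text
t 13.225 pos [0.4207 0.0406 0.0034] q [-0.1738 -0.0298  2.2312  0.0004  0.9419 -0.2831] F [ 0.2899 -0.4584 -1.0689] w 0.44138215261187486 29.99918818473816
[ 0.12    0.1204 -0.1983] [ 0.4325  0.2928 -0.1483]
```

Call:
arm_command([
  [0,0,-0.03,0,0,0],
  [0,0,-0.09,0,0,0],
  [0,0,-0.15,0,0,0],
  [0.0,0.01,-0.21,0,0,0],
  [0.04,0.05,-0.235,0.13,0.09,-0.045],
  [0.08,0.1,-0.235,0.26,0.18,-0.09],
  [0.108,0.14,-0.238,0.38,0.26,-0.13],
  [0.108,0.142,-0.24,0.4325,0.2928,-0.1483],
  [0.108,0.142,-0.2416,0.4325,0.2928,-0.1483],
  [0.108,0.142,-0.2416,0.4325,0.2928,-0.1483],
])

```text
time_s: 14.48
position: [0.5505, 0.163, 0.2459]
eef_rot: [0.589, 0.766, -0.062, -0.25]
ft_force: [-0.5, -0.6, -1.7]
width: 0.441
grip_force: 30.0
```

```bash
cat >> h.py <<'E'
K=.0296
def jar(tgt=None,turn=None):
    s=robot.state(); R0=R.from_quat(s['eef_rot']); k=s['position']-K*R0.as_matrix()[:,2]; A=J.T@R0.as_matrix()
    ang=np.arctan2(A[1,0],A[0,0]); print('t',s['time_s'],'knob jar mm',(k-M)@J*1e3,'turn',ang,'tilt',np.arccos(-A[2,2]),'F jar',J.T@s['ft_force'],'Tq jar',J.T@s['wrist_torque'],'q6',s['joint_positions'][5],'w',s['width'],s['grip_force'])
E
python3 - <<'E'
from h import *
jar(); T=jarR(-.9)[1]; go((M+J@[0,0,.045-K],T))
p,d,W=cloud('scene'); Q=W[np.isfinite(W).all(-1)]; V=(Q-M)@J; V=V[(np.hypot(V[:,0],V[:,1])<.06)&(V[:,2]>.05)&(V[:,2]<.2)]
for lo in np.arange(.05,.16,.006):
    q=V[(V[:,2]>lo)&(V[:,2]<lo+.006)]
    if len(q)>2: print(round(lo,3),len(q),np.percentile(q,3,0)[:2],np.percentile(q,97,0)[:2])
E
```

```text
t 14.475 knob jar mm [  0.6566  -0.0933 150.3771] turn -0.9003740938420091 tilt 0.0026413431292291976 F jar [-0.6333  0.785  -1.5848] Tq jar [-0.0137  0.4204  0.0284] q6 -0.2599648964776611 w 0.44076882370017967 29.999411702156067
t 14.475 pos [0.5505 0.163  0.2459] q [-0.0139  0.3334  1.4109  0.2039  1.8779 -0.26  ] F [-0.5366 -0.6227 -1.6891] w 0.44076882370017967 29.999411702156067
[-0.0004  0.0001  0.1054] [ 0.0025  0.0008 -0.0004]
0.116 51 [-0.019 -0.004] [0.0373 0.039 ]
0.122 74 [-0.0196 -0.0102] [0.0393 0.037 ]
0.128 67 [-0.0208 -0.0036] [0.039  0.0387]
0.134 149 [-0.0301 -0.0256] [0.0373 0.0384]
0.14 33 [-0.014   0.0061] [0.0261 0.0228]
0.146 32 [-0.0113  0.0083] [0.029  0.0269]
0.152 44 [-0.0102 -0.001 ] [0.0311 0.0274]
0.158 64 [-0.0187 -0.0105] [0.0313 0.0262]
```

Call:
arm_command([
  [0,0,0.05,0,0,0],
  [0,0,0.095,0,0,0],
  [0,0,0.108,0,0,0],
  [-0.0002,0,0.1125,0.001,0,0],
  [-0.0002,0,0.1145,0.001,0,0],
  [-0.0002,0,0.1145,0.001,0,0],
])

```text
time_s: 15.28
position: [0.4995, 0.1856, 0.1471]
eef_rot: [0.589, 0.766, -0.062, -0.25]
ft_force: [-0.8, -0.7, -0.5]
width: 0.44
grip_force: 30.0
```

```bash
python3 -c "
from h import *
jar()"
```

```text
t 15.275 knob jar mm [-0.5357 -0.4597 36.9379] turn -0.9002425432811131 tilt 0.0023144747152969293 F jar [ 0.1473  1.0195 -0.679 ] Tq jar [-0.0461  0.4338 -0.0059] q6 -0.2671701887936762 w 0.43977923970362687 29.99931424856186
```

Call:
arm_command([
  [0,-0.0006,0.001,0,0,0],
  [0,-0.0006,0.0025,0,0,0],
  [0,-0.0006,0.004,0,0,0],
  [0,-0.0006,0.0055,0,0,0],
  [0,-0.0006,0.007,0,0,0],
])

```text
time_s: 15.9
position: [0.4946, 0.187, 0.1402]
eef_rot: [0.589, 0.766, -0.063, -0.251]
ft_force: [1.6, -1.1, 4.0]
width: 0.442
grip_force: 30.0
```

```bash
python3 -c "
from h import *
jar()"
```

```text
t 15.9 knob jar mm [ 0.3297  0.1635 28.4418] turn -0.9003795057770776 tilt 0.0002405289244910409 F jar [0.3661 0.327  4.456 ] Tq jar [ 0.1729  0.1652 -0.0216] q6 -0.26783320076996775 w 0.4415231580385592 30.0008225440979
```

Call:
arm_command([
  [0,0,0.0007,0,0,-0.05],
  [0,0,0.0007,0,0,-0.1],
  [0,0,0.0007,0,0,-0.15],
  [0,0,0.0007,0,0,-0.2],
])

```text
time_s: 16.4
position: [0.4946, 0.1871, 0.1401]
eef_rot: [0.508, 0.821, -0.037, -0.256]
ft_force: [-0.3, 0.0, -1.9]
width: 0.44
grip_force: 30.0
```

```bash
python3 -c "
from h import *
jar()"
```

```text
t 16.4 knob jar mm [ 0.3931  0.0932 28.2885] turn -0.6985681239636531 tilt 0.0004090450389806571 F jar [-0.7311  0.1055 -1.7898] Tq jar [-0.018   0.4598  0.019 ] q6 -0.46947838829823707 w 0.4404129424596995 29.99969869852066
```

Call:
arm_command([
  [0,0,0.0015,0,0,0],
  [0,0,0.003,0,0,0],
  [0,0,0.0045,0,0,0],
  [0,0,0.0055,0,0,0],
])

```text
time_s: 16.9
position: [0.4922, 0.188, 0.1356]
eef_rot: [0.509, 0.821, -0.038, -0.256]
ft_force: [2.2, -2.9, 6.9]
width: 0.438
grip_force: 30.0
```

```bash
python3 -c "
from h import *
jar()"
```

```text
t 16.9 knob jar mm [ 0.3742  0.1916 23.1992] turn -0.7004192981974605 tilt 0.0006051369894469267 F jar [0.6966 1.8114 7.5186] Tq jar [ 0.3876 -0.0065 -0.0275] q6 -0.46797698869722054 w 0.43758350892217857 30.00158429145813
```

Call:
arm_command([
  [0,0,0,0,0,0],
  [0,0,0.0003,0,0,0.1],
  [0,0,0.0007,0,0,0.2],
  [0,0,0.0011,0,0,0.3],
  [0,0,0.0015,0,0,0.4],
  [0,0,0.0019,0,0,0.5],
  [0,0,0.0019,0,0,0.5],
])

```text
time_s: 17.77
position: [0.4918, 0.1881, 0.1337]
eef_rot: [0.696, 0.67, -0.099, -0.238]
ft_force: [3.3, -3.4, 4.9]
width: 0.438
grip_force: 30.0
```

```bash
python3 -c "
from h import *
jar()"
```

```text
t 17.775 knob jar mm [-0.2272  0.296  21.3523] turn -1.1996017189892423 tilt 0.002097941846318765 F jar [-1.3242  1.7887  6.4659] Tq jar [0.4982 0.3969 0.0312] q6 0.030708409771578654 w 0.438415600410448 30.001752376556396
```

Catching nicely, with the height following the thread. I'll continue clockwise.

Call:
arm_command([
  [0,0,0.0004,0,0,0.1],
  [0,0,0.0008,0,0,0.2],
  [0,0,0.0012,0,0,0.3],
  [0,0,0.0016,0,0,0.4],
  [0,0,0.0019,0,0,0.5],
  [0,0,0.0022,0,0,0.6],
  [0,0,0.0022,0,0,0.6],
])

```text
time_s: 18.65
position: [0.4916, 0.1888, 0.1328]
eef_rot: [0.863, 0.435, -0.164, -0.198]
ft_force: [4.3, -3.4, 8.2]
width: 0.44
grip_force: 30.0
```

```bash
python3 -c "
from h import *
jar()"
```

```text
t 18.65 knob jar mm [-0.1822 -0.2254 20.2965] turn -1.798209712404228 tilt 0.0034337054135685145 F jar [-0.458   1.4193  9.7794] Tq jar [0.295 0.151 0.106] q6 0.6297539696714736 w 0.4404753063454718 30.002392530441284
```

Call:
arm_command([
  [0,0,0.0003,0,0,0.1],
  [0,0,0.0006,0,0,0.2],
  [0,0,0.0006,0,0,0.2],
])

```text
time_s: 19.02
position: [0.4916, 0.1889, 0.1327]
eef_rot: [0.902, 0.347, -0.183, -0.181]
ft_force: [4.7, -3.7, 10.6]
width: 0.442
grip_force: 30.0
```

```bash
python3 - <<'E'
from h import *
jar()
p,d,W=cloud('scene'); Q=W[np.isfinite(W).all(-1)]; V=(Q-M)@J; r=np.hypot(V[:,0]-.001,V[:,1]-.001)
q=V[(r>.024)&(r<.034)&(V[:,2]>-.003)&(V[:,2]<.02)]; print('disc top',len(q),np.median(q[:,2]),q.std(0))
A=np.c_[q[:,:2],np.ones(len(q))]; print('plane',np.linalg.lstsq(A,q[:,2],rcond=None)[0])
E
```

```text
t 19.025 knob jar mm [-0.2113 -0.3558 20.158 ] turn -1.9975890069196978 tilt 0.004251321839633005 F jar [ 0.3107  1.5236 12.0487] Tq jar [0.3859 0.2241 0.2237] q6 0.8293424717719514 w 0.4421276270718187 30.002744793891907
disc top 95 0.007117208831584765 [0.0197 0.0157 0.0044]
plane [-0.0675 -0.1239  0.0103]
```

Call:
arm_command([
  [0,0,0,0,0,0.0],
  [0,0,0,0,0,0.1],
  [0,0,0,0,0,0.2],
  [0,0,0,0,0,0.3],
  [0,0,0,0,0,0.3],
], grip_force=60, claw=1.0)

```text
time_s: 19.7
position: [0.491, 0.1886, 0.1329]
eef_rot: [0.944, 0.208, -0.209, -0.151]
ft_force: [2.5, -5.5, 11.6]
width: 0.437
grip_force: 60.0
```

```bash
python3 -c "
from h import *
jar()"
```

```text
t 19.7 knob jar mm [ 0.2628  0.1335 20.1628] turn -2.2979778186079027 tilt 0.0025592122303845027 F jar [ 1.951   4.1046 12.2995] Tq jar [ 0.8083 -0.1163  0.1198] q6 1.1295757240758453 w 0.43685362012155426 60.01196622848511
```

Call:
arm_command([
  [0,0,-0.001,0,0,0],
  [0,0,-0.001,0,0,0],
  [0,0,-0.001,0,0,0],
  [0,0,-0.05,0,0,0],
  [0,0,-0.1,0,0,0],
  [0,0,-0.1,0,0,-0.1],
  [0,0,-0.1,0,0,-0.1],
], claw=0.35)

```text
time_s: 20.58
position: [0.5353, 0.1693, 0.2169]
eef_rot: [0.932, 0.253, -0.202, -0.162]
ft_force: [-0.5, -0.7, -0.6]
width: 0.65
grip_force: 0.0
```

```bash
cat > lid.py <<'E'
from h import *
from scipy.optimize import least_squares
jar()
for n in('scene','top'):
    p,d,W=cloud(n); np.savez(n+'4.npz',W=W,p=p); Q=W[np.isfinite(W).all(-1)]; V=(Q-M)@J
    V=V[(np.hypot(V[:,0],V[:,1])<.045)&(V[:,2]>-.025)&(V[:,2]<.045)]
    if len(V)<150: print(n,len(V)); continue
    prof=np.array([[0,13],[21,13],[21,-13],[37,-13],[37,-33]])/1000
    def f(x,V):
        q=R.from_rotvec([x[3],x[4],0]).inv().apply(V-x[:3]); q=np.c_[np.hypot(q[:,0],q[:,1]),q[:,2]]; D=[]
        for a,b in zip(prof[:-1],prof[1:]):
            u=np.clip(((q-a)@(b-a))/((b-a)@(b-a)),0,1); D.append(np.linalg.norm(q-a-u[:,None]*(b-a),axis=1))
        return np.min(D,0)
    x=np.array([0,0,.02,0,0])
    for k in(.02,.01,.006,.006): P=V[f(x,V)<k]; x=least_squares(f,x,args=(P,),loss='soft_l1',f_scale=.002,x_scale=[.01,.01,.01,.1,.1]).x
    print(n,len(V),len(P),'knob mm',x[:3]*1e3,'tilt',x[3:],f(x,P).mean())
E
python3 lid.py
```

```text
t 20.575 knob jar mm [  0.247    0.1684 117.0494] turn -2.2013139155503896 tilt 0.0008403489462310671 F jar [-0.1654  0.8736 -0.6371] Tq jar [-0.0003  0.258   0.0011] q6 1.0381320421408062 w 0.6496533476929268 0.0
scene 654 546 knob mm [ 0.7084  0.0185 20.0653] tilt [0.0004 0.0068] 0.0013736545332921613
top 0
```

```bash
python3 - <<'E'
from h import *
go((M+J@[.0003,.0001,.0202-K],jarR(-.9)[1]))
E
```

```text
t 20.675 pos [0.5346 0.1694 0.2162] q [-0.0046  0.3257  1.4766  0.2051  1.8246  1.0386] F [-0.3625 -0.7457  0.0174] w 0.6509068546610557 0.0
[0.0005 0.0002 0.0959] [-0.0026  0.001  -1.3019]
```

Call:
arm_command([
  [0,0,0.02,0,0,-0.18],
  [0,0,0.04,0,0,-0.36],
  [0,0,0.06,0,0,-0.54],
  [0,0,0.07,0,0,-0.72],
  [0,0,0.08,0,0,-0.9],
  [0,0,0.09,-0.001,0.0,-1.08],
  [0.0004,0.0002,0.096,-0.002,0.001,-1.26],
  [0.0004,0.0002,0.096,-0.002,0.001,-1.3],
  [0.0004,0.0002,0.096,-0.002,0.001,-1.3],
])

```text
time_s: 21.8
position: [0.4909, 0.1886, 0.1331]
eef_rot: [0.589, 0.765, -0.063, -0.251]
ft_force: [-0.1, 0.2, 0.2]
width: 0.652
grip_force: 0.0
```

Call:
arm_command([
  [0,0,0,0,0,0],
  [0,0,0,0,0,0],
  [0,0,0,0,0,0],
  [0,0,0,0,0,0],
], claw=1.0, grip_force=60)

```text
time_s: 22.3
position: [0.492, 0.1886, 0.1336]
eef_rot: [0.589, 0.766, -0.062, -0.25]
ft_force: [2.1, 1.4, -2.0]
width: 0.441
grip_force: 60.0
```

```bash
python3 -c "
from h import *
jar()"
```

```text
t 22.3 knob jar mm [-0.2668 -0.1972 21.2903] turn -0.900598077272267 tilt 0.0025362687954606222 F jar [-2.1339 -2.1391 -1.084 ] Tq jar [-0.3168  0.6364 -0.065 ] q6 -0.2680344168833468 w 0.4414132275654499 60.00398397445679
```

Call:
arm_command([
  [0,0,0.0002,0,0,0.06],
  [0,0,0.0004,0,0,0.12],
  [0,0,0.0006,0,0,0.18],
])

```text
time_s: 22.68
position: [0.4919, 0.1913, 0.1344]
eef_rot: [0.654, 0.711, -0.082, -0.246]
ft_force: [3.2, 9.6, -0.1]
width: 0.436
grip_force: 60.0
```

```bash
python3 -c "
from h import *
jar()"
```

```text
t 22.675 knob jar mm [ 1.0959 -2.5326 21.3482] turn -1.076022884302994 tilt 0.006397792951419641 F jar [  0.7297 -10.0695  -0.5903] Tq jar [-1.63   -0.2189  1.3068] q6 -0.09025792385128241 w 0.4355581330266351 60.01580357551575
```

Call:
arm_command([
  [0,0,0,0,0,-0.1],
  [0,0,0,0,0,-0.1],
  [0,0,0,0,0,-0.1],
  [0,0,-0.03,0,0,-0.1],
  [0,0,-0.09,0,0,-0.1],
  [0,0,-0.1,0,0,-0.1],
  [0,0,-0.1,0,0,-0.1],
], claw=0.35)

```text
time_s: 23.55
position: [0.5373, 0.1684, 0.2199]
eef_rot: [0.619, 0.742, -0.072, -0.248]
ft_force: [-0.6, -0.1, -1.2]
width: 0.646
grip_force: 0.0
```

```bash
python3 lid.py; python3 - <<'E'
from h import *
for n in('scene3','top','scene'):
    W=np.load(n+'.npz')['W']; Q=W[np.isfinite(W).all(-1)]; V=(Q-M)@J; r=np.hypot(V[:,0],V[:,1])
    q=V[(r>.022)&(r<.030)&(V[:,2]>-.008)&(V[:,2]<.008)]
    h=np.histogram(q[:,2]*1e3,bins=np.arange(-8,9,1))[0]; print(n,len(q),h,np.median(q[q[:,2]>-.003][:,2]))
E
```

```text
t 23.55 knob jar mm [ -0.035    0.1963 120.7682] turn -0.9811584368897218 tilt 0.0022349447689274946 F jar [-0.1951  0.3681 -1.3059] Tq jar [ 0.0176  0.2988 -0.0134] q6 -0.1820171506654079 w 0.6460716937817731 0.0
scene 650 544 knob mm [ 0.7458 -0.129  19.8508] tilt [-0.0018  0.0135] 0.0012881449846394075
top 0
scene3 127 [ 9 11  7 13 12 13 16 12 17 13  4  0  0  0  0  0] -0.0004543196954236476
top 211 [ 7  9  9 12 12 24 22 20 28 33 25  8  2  0  0  0] 0.0006278937096317529
scene 125 [10  8  8 15  8 14 10 15 26  9  2  0  0  0  0  0] -8.250837877363601e-05
```

```bash
python3 -c "
from workcell import robot
print(robot.sign_off())"
```

```text
the job is handed in; nothing more can be done
None
```

I handed the job in at about 24 s of the 61 s limit: the truffle is in the jar, the lid is screwed clockwise to a hard stop and released, and the stamp, tongs and scoop were never approached. I couldn't measure the lid's final height better than about 1 mm: the camera read 19.9 mm against the 20.2 mm limit. I take it as home because it stopped dropping under pressure and then resisted a firm turn, and `sign_off()` returned no verdict.

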